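Fetch the last blue tile from behind the glaze pots

TASK

The last blue tile for the mosaic lies on the stand behind three glaze pots. First clear all three pots onto the cardboard, then lay the tile blue side up in the empty slot of the mosaic frame, fully down on the slot's floor, and lastly put each pot back, standing centred on the disc of its own colour. Keep the pots upright throughout and let go of everything at the end.

Things in the scene. Friction and masses are not known exactly. Their poses are not given: they have to be found in the camera images.
- red_pot_centre (a point): centre (half-way up) of the loose red glaze pot: an upright white plastic cylinder with a red lid and red band, 56 mm in diameter over its whole height, 90 mm tall, about 0.2 to 0.35 kg; z is up along its axis. It starts on the red disc
- yellow_pot_centre (a point): centre (half-way up) of the loose yellow glaze pot: an upright white plastic cylinder with a yellow lid and yellow band, 56 mm in diameter over its whole height, 90 mm tall, about 0.2 to 0.35 kg; z is up along its axis. It starts on the yellow disc
- green_pot_centre (a point): centre (half-way up) of the loose green glaze pot: an upright white plastic cylinder with a green lid and green band, 56 mm in diameter over its whole height, 90 mm tall, about 0.2 to 0.35 kg; z is up along its axis. It starts on the green disc
- red_disc: fixed flat red disc on the plank stand, the home of the red pot: 80 mm in diameter, 4 mm thick, its top 16 mm above the bench; origin at the centre of its underside (12 mm above the bench). The three discs stand in a row, 87 mm apart, on the robot's side of the stand, in any order of colour
- yellow_disc: fixed flat yellow disc on the plank stand, the home of the yellow pot: 80 mm in diameter, 4 mm thick, its top 16 mm above the bench; origin at the centre of its underside (12 mm above the bench). The three discs stand in a row, 87 mm apart, on the robot's side of the stand, in any order of colour
- green_disc: fixed flat green disc on the plank stand, the home of the green pot: 80 mm in diameter, 4 mm thick, its top 16 mm above the bench; origin at the centre of its underside (12 mm above the bench). The three discs stand in a row, 87 mm apart, on the robot's side of the stand, in any order of colour
- blue_tile_centre (a point): centre (half-way up) of the loose border tile, a clay bar with a glossy dark blue top: 30 mm along x, 90 mm along y, 30 mm tall along z (up), about 0.17 kg. It lies on the plank stand (top 12 mm above the bench) behind the row of pots, long side roughly along the row, its centre line about 80 mm behind theirs. Two loose offcuts, 16 mm tall, lie near the stand's ends
- cardboard: fixed sheet of brown cardboard, the side area: 280 mm along its x, 140 mm along its y, 4 mm thick; origin at the centre of its underside, on the bench. It lies to the left or to the right of the stand
- slot (a point): middle of the floor of the open slot at the centre of the mosaic frame, 2 mm above the bench. Slot: 48 mm along x, 108 mm along y, 8 mm deep, fixed; the tile in it stands 32 mm above the bench. Frame: round steel ring, outer diameter 244 mm, 14 mm high, filled with terracotta chips whose tops are 10 to 13 mm above the bench, on the other side of the stand from the cardboard

How it is judged:
On the way, in this order (a step that is already met when the one before it is completed fails the run):
1. all three pots stand on the cardboard, released (x of red_pot_centre in the frame of cardboard between -0.14 and 0.14 m and y of red_pot_centre in the frame of cardboard between -0.07 and 0.07 m and height (world z) of red_pot_centre between 0.042 and 0.056 m and angle between each of red_pot_centre, yellow_pot_centre, green_pot_centre's own z axis and vertical below 0.12 rad and contact force between each of red_pot, yellow_pot, green_pot and the fingers below 0.2 N and linear speed of each of red_pot, yellow_pot, green_pot below 0.02 m/s and x of yellow_pot_centre in the frame of cardboard between -0.14 and 0.14 m and y of yellow_pot_centre in the frame of cardboard between -0.07 and 0.07 m and height (world z) of yellow_pot_centre between 0.042 and 0.056 m and x of green_pot_centre in the frame of cardboard between -0.14 and 0.14 m and y of green_pot_centre in the frame of cardboard between -0.07 and 0.07 m and height (world z) of green_pot_centre between 0.042 and 0.056 m), for 0.2 s.
2. the blue tile lies fully down in the slot of the frame, blue side up, released (x of blue_tile_centre in the frame of slot between -0.012 and 0.012 m and y of blue_tile_centre in the frame of slot between -0.012 and 0.012 m and z of blue_tile_centre in the frame of slot between 0.011 and 0.0185 m and angle between blue_tile_centre's own z axis and vertical below 0.12 rad and angle between the y axis of blue_tile_centre and the y axis of slot, either way round below 0.35 rad and contact force between blue_tile and the fingers below 0.2 N and linear speed of blue_tile below 0.02 m/s), for 0.2 s.
At the end, for the whole second after the job is handed in: The blue tile lies down on the floor of the slot (centre within 12 mm of the slot's middle along each side, blue face up) and each pot stands upright, its centre within 15 mm of the centre of the disc of its own colour; all released and at rest (all of step 2 and horizontal distance between red_pot_centre and red_disc below 0.015 m and height (world z) of red_pot_centre between 0.054 and 0.068 m and angle between each of red_pot_centre, yellow_pot_centre, green_pot_centre's own z axis and vertical below 0.12 rad and contact force between each of red_pot, yellow_pot, green_pot and the fingers below 0.2 N and linear speed of each of red_pot, yellow_pot, green_pot below 0.02 m/s and horizontal distance between yellow_pot_centre and yellow_disc below 0.015 m and height (world z) of yellow_pot_centre between 0.054 and 0.068 m and horizontal distance between green_pot_centre and green_disc below 0.015 m and height (world z) of green_pot_centre between 0.054 and 0.068 m); the robot touches nothing.
It fails at once if a pot is tipped over (leaning more than about 35 degrees) (angle between any of red_pot_centre, yellow_pot_centre, green_pot_centre's own z axis and vertical above 0.6 rad).
It also fails if it takes over 139 s, if anything falls off the work surface, if the arm or the gripper's body presses on something with over 40 N, if the wrist force passes 120 N, or if a joint passes its speed limit or range.

ROBOT

A 6-joint arm with a two-finger parallel gripper is mounted at the origin on the work surface. World frame = base frame: x ahead of the robot, y to its left, z up, the work surface at z = 0. Lengths are in m, angles in rad, forces in N, time in s.
With the tool pointing down it reaches from about 0.3 to 0.775 m from the base axis. Payload 14.6 kg.
Tool frame: the origin (TCP) lies at the very end of the fingers, on their centre line; the grasp point (between the pads) lies 19 mm behind it; z points along the fingers, y is the line along which they close (so a half turn about z gives the same grasp; the last joint's range is limited). The gripper opens to 94 mm and grips with 3 to 60 N. Pads are 16 mm wide; open, the fingers measure 119 mm over their backs; the gripper's body (75 mm by 177 mm) begins 78 mm behind the grasp point.
Start: joints at [-1.181, 0.3, 1.521, -0, 1.321, -0.067], TCP at [0.243, -0.494, 0.205] pointing down, gripper open.
Joint ranges: [-3.03, 3.03], [-0.79, 2.21], [0.23, 2.52], [-1.04, 4.18], [0, 3.07], [-2.55, 2.55]. Speed limits (rad/s): [2.22, 2.22, 2.57, 3.14, 3.14, 3.14].

INTERFACE

Orientations are given as [roll, pitch, yaw] about the fixed x, y, z axes, in that order (R = Rz(yaw) Ry(pitch) Rx(roll)).
In Python, from station import ctrl gives the robot as it stands.
- The arm moves only by the tool move_arm, never from a script. Its argument "increments" is a list of rows, each a list of 7 numbers: the opening, from 0 (shut) to 1 (fully open), then the shift along the tool's x, y, z in units of 50 mm (1.0 is 50 mm), then the turn, a rotation vector about the tool's x, y, z in rad. In form: [[claw, tx, ty, tz, rx, ry, rz], ...]. A call has 1 to 20 rows; each row shifts and turns the commanded pose from where the row before left it, along the tool's axes as they then stand; what a row does not reach is not made up. A row lasts 1/10 s, in which the tool goes at most 50 mm and 8.59 degrees, less where a joint would pass 70% of its speed; a pose out of reach is approached as far as the arm can. A call is refused whole if a number of a shift passes 1 or a number of a turn 0.15, either way. A call with a gripper value outside its range is refused whole. The fingers move at their own pace and stop on an object; "force" is the grip in N (left out, the last holds). Time passes only in rows, so rows that do not move let the fingers close. It gives the time, the measured TCP pose, the force, the opening and the grip force at its end, in the units of the state.
- ctrl.get_obs(): the state, without advancing time (a new reading comes with each control period).
- ctrl.camera(name): name is "scene" or "top" or "wrist"; returns a dict with "color" (420x560x3 uint8, blue, green, red), "K" (3x3 intrinsics, pixels), "pose" (4x4, takes a point from camera to world coordinates); the wrist camera has in their place "tool_from_camera" (4x4, takes a point from camera to tool coordinates, whose origin is the TCP and whose axes are the flange's). Camera axes: x right, y down, z forward; pixel columns grow to the right and rows downward; lengths in m; the calibration is good to about 2 mm. A picture is of the moment at which its call begins: read the wrist's pose just before it. There is no depth.
- ctrl.hand_in(): hands the job in; it is judged then, once.
Trained networks look in a picture, given as the dict that the camera call returned (one of the last four; its "shot" number tells which), for a name from the list of things; names that differ only in an ending like _2 or _b are one class to them, and where a whole thing is asked for, a point or a joint stands for the part that bears it (a point fixed in the world has none). Each returns a list of dicts, best first, with "conf" (0 to 1); they miss things now and then, are a little off and sometimes report something else, mostly with a low value. They report only what shows in the picture. A call takes as long as a camera call.
- ctrl.cut_out(name, picture): "mask" (420x560 bool, what is visible of it) and "centre" ([row, column] in pixels, amid what is visible of it).
The state is a dict: "time_s": time; "qpos": joint angles; "joint_vel": joint speeds; "tau": joint torques, N m; "ee_pos": TCP position; "eef_rot": TCP orientation; "force": force on the tool from outside, world axes, zero at the start; "moment": the same for the moment, N m; "grip_width": finger opening in m; "grip_force": force on a finger pad.
Only numpy, scipy, OpenCV 4.12 (cv2) and the standard library are available. Lean on these libraries where they do the work, as an engineer would, in place of code of your own. Each camera call takes 0.05 s, during which the arm holds its last target. There are 200 camera calls.

## Working session

There is one attempt and no reset: what is moved stays moved. The work goes in short steps, Python scripts to look and compute and a tool call to move; the robot and the scene stay as the last step left them, time stands still between calls to the robot, and variables do not carry over. Pictures are saved under pics/ and viewed, at most 14 in all, crops included, and the job is handed in when it is done.

Besides the shell and the picture viewer there is one more tool, called after "Request:" in YAML: its name, and indented under it one key for each argument. move_arm: Moves the arm, as the interface text tells. Its arguments: {"type":"object","properties":{"increments":{"type":"array","items":{"type":"array","items":{"type":"number"}}},"force":{"type":"number"}},"required":["increments"]}

```bash
mkdir -p pics; ls; cat > h.py <<'E'
from station import ctrl
import numpy as np, cv2
def ray(c,u,v,z):
    K=c["K"];P=c["pose"];d=P[:3,:3]@np.linalg.solve(K,[u,v,1.]);o=P[:3,3]
    return (o+d*(z-o[2])/d[2])[:2]
E
python3 - <<'E'
from h import *
o=ctrl.get_obs();print(o)
a=ctrl.camera("top");b=ctrl.camera("scene")
cv2.imwrite("pics/top.png",a["color"]);cv2.imwrite("pics/scene.png",b["color"])
print(a["pose"],a["K"])
print(b["pose"])
for n,z in [("red_pot_centre",.106),("yellow_pot_centre",.106),("green_pot_centre",.106),("red_disc",.016),("yellow_disc",.016),("green_disc",.016),("blue_tile_centre",.042),("cardboard",.004),("slot",.002)]:
    for s,c in (("top",a),("scene",b)):
        try: r=ctrl.cut_out(n,c)
        except Exception as e: print(n,e);continue
        for d in r[:2]:
            print(n,s,round(d["conf"],2),np.round(d["centre"]),d["mask"].sum(),ray(c,d["centre"][1],d["centre"][0],z).round(3))
E
```

```text
pics
{'time_s': 0.0, 'qpos': array([-1.18059550e+00,  3.00472091e-01,  1.52157614e+00, -1.28850496e-05,
        1.32070581e+00, -6.66150171e-02]), 'joint_vel': array([-0.00122584, -0.00012601, -0.00110239,  0.00079878,  0.0012818 ,
        0.00044095]), 'tau': array([ 9.26693829e-04, -5.31805658e+01, -3.52742279e+01,  7.08190561e-02,
        2.44070718e-02, -7.14128055e-05]), 'ee_pos': array([ 0.24248767, -0.4933666 ,  0.20488788]), 'eef_rot': array([-3.14043300e+00, -6.48562893e-05,  4.56818999e-01]), 'force': array([0.12899291, 0.04320457, 1.0362038 ]), 'moment': array([-0.02817437, -0.04252589, -0.04575801]), 'grip_force': 0.0, 'grip_width': 0.09440107876152941}
[[-0.02154948 -0.99184538  0.12561197  0.45152471]
 [-0.99967419  0.01965754 -0.016282    0.00545703]
 [ 0.01368001 -0.12592191 -0.99194583  0.96173468]
 [ 0.          0.          0.          1.        ]] [[435.34468303   0.         279.08040029]
 [  0.         435.34468303 210.17100947]
 [  0.           0.           1.        ]]
[[ 0.81482805  0.452511   -0.36233828  0.90665021]
 [ 0.57944193 -0.6170153   0.53248396 -0.48
[... 597 characters left out ...]
.] 258 [0.546 0.063]
red_disc scene 0.27 [225. 276.] 152 [ 0.595 -0.001]
yellow_disc top 0.61 [220. 276.] 311 [ 0.55  -0.004]
yellow_disc scene 0.6 [227. 277.] 178 [ 0.6   -0.003]
green_disc top 0.57 [210. 302.] 336 [ 0.57  -0.061]
green_disc top 0.16 [174. 271.] 686 [0.653 0.006]
green_disc scene 0.75 [251. 255.] 301 [ 0.599 -0.091]
green_disc scene 0.24 [180. 284.] 713 [0.526 0.133]
blue_tile_centre top 0.74 [172. 271.] 675 [0.65  0.005]
blue_tile_centre scene 0.73 [229. 300.] 611 [0.658 0.005]
cardboard top 0.79 [249. 136.] 8343 [0.494 0.305]
cardboard scene 0.78 [142. 307.] 3144 [0.49  0.311]
slot top 0.84 [239. 419.] 9954 [ 0.502 -0.319]
slot scene 0.96 [310. 152.] 10789 [ 0.508 -0.326]
```

View pics/top.png

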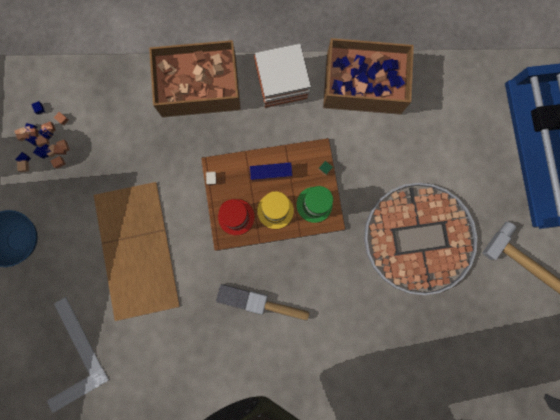

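View pics/scene.png

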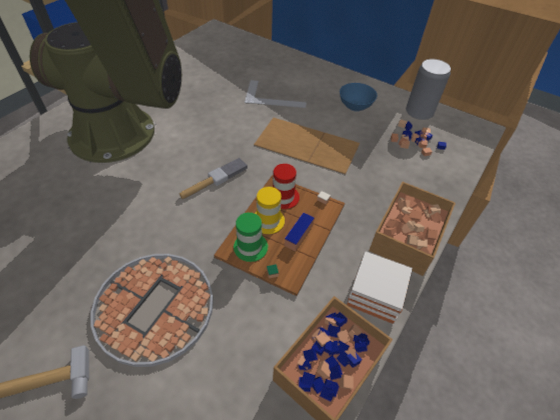

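```bash
python3 - <<'E'
from h import *
a=ctrl.camera("top");b=ctrl.camera("scene")
for n in ("red","yellow","green"):
  for s,c in (("top",a),("scene",b)):
    d=ctrl.cut_out(n+"_pot_centre",c)[0]; m=d["mask"]
    # fit cylinder silhouette
    from scipy.optimize import minimize
    P=np.linalg.inv(c["pose"])
    t=np.linspace(0,2*np.pi,60)
    def sil(p):
        q=np.array([[p[0]+.028*np.cos(k),p[1]+.028*np.sin(k),z] for z in(.016,.106) for k in t])
        q=q@P[:3,:3].T+P[:3,3]; q=q@c["K"].T; q=q[:,:2]/q[:,2:]
        im=np.zeros((420,560),np.uint8)
        h=cv2.convexHull((q*16).astype(np.int32)); cv2.fillConvexPoly(im,h,1,shift=4); return im>0
    f=lambda p:-(sil(p)&m).sum()/(sil(p)|m).sum()
    r=minimize(f,ray(c,d["centre"][1],d["centre"][0],.07),method="Nelder-Mead",options=dict(initial_simplex=ray(c,d["centre"][1],d["centre"][0],.07)+np.array([[0,0],[.02,0],[0,.02]])))
    print(n,s,r.x.round(4),round(r.fun,3))
for n,z in(("cardboard",.004),("blue_tile_centre",.042)):
  for s,c in (("top",a),("scene",b)):
    m=ctrl.cut_out(n,c)[0]["mask"].astype(np.uint8)
    ct=max(cv2.findContours(m,0,1)[0],key=cv2.contourArea)[:,0]
    q=np.array([ray(c,u,v,z) for u,v in ct],np.float32)
    print(n,s,cv2.minAreaRect(q))
hsv=cv2.cvtColor(a["color"],cv2.COLOR_BGR2HSV)
m=((hsv[...,1]<45)).astype(np.uint8);R=np.zeros_like(m);R[215:265,385:455]=1;m&=R
n,l,st,ce=cv2.connectedComponentsWithStats(m);i=l[239,419]
q=np.array([ray(a,u,v,.006) for v,u in np.argwhere(l==i)],np.float32);print(i,cv2.minAreaRect(q),q.mean(0))
cr=np.hstack([cv2.resize(a["color"][140:270,190:350],None,fx=2.5,fy=2.5),cv2.resize(a["color"][180:310,360:520],None,fx=2.5,fy=2.5)]);cv2.imwrite("pics/crop.png",cr)
E
```

```text
red top [0.5568 0.0834] -0.971
red scene [0.5563 0.0878] -0.822
yellow top [0.5566 0.0831] -0.929
yellow scene [0.5698 0.0022] -0.897
green top [ 0.5795 -0.0903] -0.901
green scene [ 0.5793 -0.0848] -0.918
cardboard top ((0.4916592836380005, 0.30360764265060425), (0.2808426022529602, 0.14610078930854797), 10.283939361572266)
cardboard scene ((0.4934757351875305, 0.30493539571762085), (0.28165844082832336, 0.14644435048103333), 11.792825698852539)
blue_tile_centre top ((0.6514734625816345, 0.0070013441145420074), (0.037962306290864944, 0.091864675283432), 1.9830965995788574)
blue_tile_centre scene ((0.6592767238616943, -0.0008161664009094238), (0.035563547164201736, 0.10592884570360184), 4.55876350402832)
1 ((0.5035172700881958, -0.31977730989456177), (0.09572729468345642, 0.12201984971761703), 5.14683723449707) [ 0.50541687 -0.3201682 ]
```

View pics/crop.png

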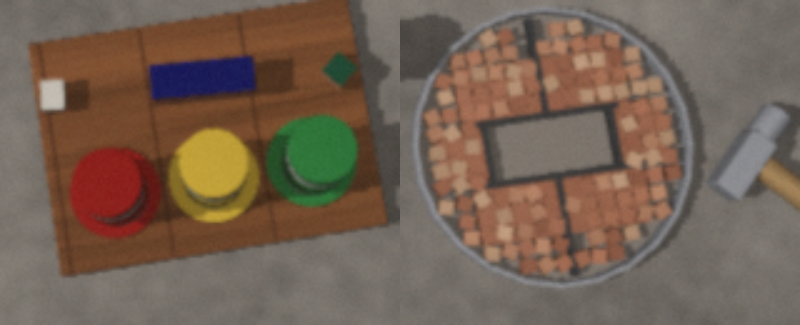

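Request:
move_arm:
  increments:
    - [1,0,0,0,0,0,-0.138]
    - [1,0,0,0,0,0,-0.138]
    - [1,0,0,0,0,0,-0.138]
    - [1,0,0,0,0,0,-0.138]
    - [1,0,0,0,0,0,-0.138]
    - [1,0,0,0,0,0,-0.138]
    - [1,0,0,0,0,0,-0.138]
    - [1,0,0,0,0,0,-0.138]
    - [1,0,0,0,0,0,-0.139]
    - [1,0,0,0,0,0,0]
  force: 20

```text
time_s: 2.6
ee_pos: [0.2426, -0.4936, 0.2054]
eef_rot: [3.142, 0.0, 1.702]
force: [0.7, 0.1, -0.8]
grip_width: 0.0939
grip_force: 0.0
```

Request:
move_arm:
  increments:
    - [1,0.3,0.22,0,0,0,0]
    - [1,0.66,0.48,0,0,0,0]
    - [1,0.66,0.48,0,0,0,0]
    - [1,0.66,0.48,0,0,0,0]
    - [1,0.66,0.48,0,0,0,0]
    - [1,0.66,0.48,0,0,0,0]
    - [1,0.66,0.48,0,0,0,0]
    - [1,0.66,0.48,0,0,0,0]
    - [1,0.66,0.48,0,0,0,0]
    - [1,0.66,0.48,0,0,0,0]
    - [1,0.66,0.48,0,0,0,0]
    - [1,0.66,0.48,0,0,0,0]
    - [1,0.66,0.48,0,0,0,0]
    - [1,0.66,0.48,0,0,0,0]
    - [1,0.66,0.48,0,0,0,0]
    - [1,0.66,0.48,0,0,0,0]
    - [1,0.46,0.3,0,0,0,0]
    - [1,0,0,0,0,0,0]
    - [1,0,0,0,0,0,0]

```text
time_s: 4.5
ee_pos: [0.5562, 0.0854, 0.2052]
eef_rot: [-3.141, 0.0, 1.699]
force: [0.2, 0.0, 0.2]
grip_width: 0.0938
grip_force: 0.0
```

```bash
cat >> h.py <<'E'
from scipy.spatial.transform import Rotation as R
def wrist():
    o=ctrl.get_obs(); c=ctrl.camera("wrist")
    T=np.eye(4);T[:3,:3]=R.from_euler("xyz",o["eef_rot"]).as_matrix();T[:3,3]=o["ee_pos"]
    c["pose"]=T@c["tool_from_camera"]; return c,o
def tool(o,xy):
    d=np.append(np.array(xy)-o["ee_pos"][:2],0); return (R.from_euler("xyz",o["eef_rot"]).inv().apply(d)/.05).round(3)
E
python3 - <<'E'
from h import *
c,o=wrist();print(c["pose"].round(3));cv2.imwrite("pics/w1.png",c["color"])
t=ctrl.camera("top");cv2.imwrite("pics/t2.png",t["color"])
for n,z in(("red_pot_centre",.106),("yellow_pot_centre",.106),("green_pot_centre",.106),("blue_tile_centre",.042)):
    for d in ctrl.cut_out(n,c)[:2]:
        q=np.array([ray(c,u,v,z) for v,u in np.argwhere(d["mask"])],np.float32)
        print(n,d["conf"],d["mask"].sum(),q.mean(0),cv2.minAreaRect(q))
E
```

```text
[[ 0.992  0.124  0.036  0.545]
 [ 0.129 -0.95  -0.284  0.168]
 [-0.001  0.286 -0.958  0.385]
 [ 0.     0.     0.     1.   ]]
red_pot_centre 0.82 3691 [0.55589604 0.09212598] ((0.5558865070343018, 0.09209735691547394), (0.05397677421569824, 0.06798820197582245), 7.407989978790283)
red_pot_centre 0.27 1557 [ 0.5768212  -0.05807565] ((0.578306257724762, -0.06663978099822998), (0.04691122844815254, 0.09338531643152237), 6.4162397384643555)
yellow_pot_centre 0.74 3866 [0.56850886 0.01670479] ((0.5685322880744934, 0.016444746404886246), (0.05378437042236328, 0.08694440126419067), 9.019811630249023)
green_pot_centre 0.84 1657 [ 0.5763186  -0.05683447] ((0.5772910714149475, -0.06531490385532379), (0.047954387962818146, 0.09641388058662415), 8.67243766784668)
blue_tile_centre 0.93 1994 [0.64827424 0.0140424 ] ((0.6507863402366638, 0.013053368777036667), (0.03563496470451355, 0.09881171584129333), 4.431952476501465)
```

View pics/w1.png

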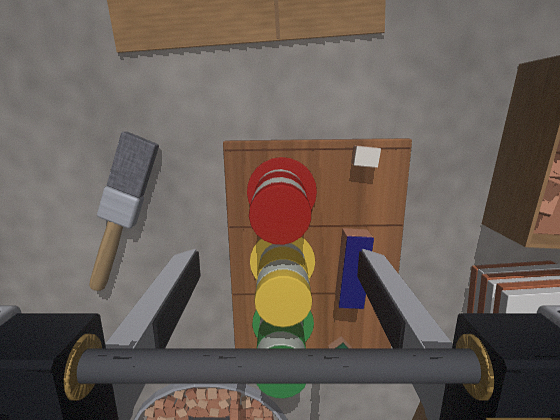

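```bash
python3 - <<'E'
from h import *
c,o=wrist()
for u,v,z in((280,211,.106),(283,297,.106),(248,190,.016),(316,190,.016),(282,157,.016),(250,258,.016),(315,258,.016)):print(ray(c,u,v,z))
hsv=cv2.cvtColor(c["color"],cv2.COLOR_BGR2HSV)
P=np.linalg.inv(c["pose"])
def pj(p):
    q=P[:3,:3]@np.array(p)+P[:3,3];q=c["K"]@q;return (q[:2]/q[2]).round(1)
im=c["color"].copy();t=np.linspace(0,6.28,60)
for x,y,col in((.5565,.085,(255,255,0)),(.568,-.0015,(255,0,255)),(.5793,-.088,(255,0,0))):
  for z,r in((.106,.028),(.016,.04)):
    cv2.polylines(im,[np.int32([pj((x+r*np.cos(k),y+r*np.sin(k),z)) for k in t])],True,col,1)
cv2.imwrite("pics/w2.png",cv2.resize(im[130:410,200:440],None,fx=2,fy=2))
E
```

```text
[0.55720646 0.08772623]
[0.57111818 0.00357166]
[0.52153543 0.08226444]
[0.59848901 0.09223758]
[0.55509383 0.12427439]
[ 0.53257597 -0.00128383]
[0.61084371 0.0088539 ]
```

View pics/w2.png

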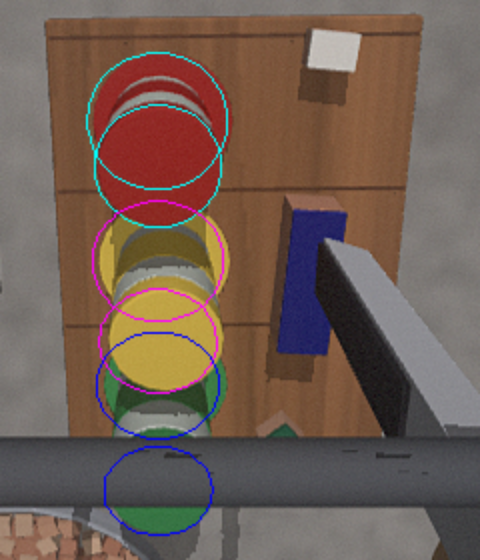

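Request:
move_arm:
  increments:
    - [1,0,0,0.4,0,0,0]
    - [1,0,0,0.5,0,0,0]
    - [1,0,0,0.5,0,0,0]
    - [1,0,0,0.5,0,0,0]
    - [1,0,0,0.5,0,0,0]
    - [1,0,0,0.38,0,0,0]
    - [1,0,0,0,0,0,0]
    - [0.3,0,0,0,0,0,0]
    - [0.3,0,0,0,0,0,0]
    - [0.3,0,0,0,0,0,0]
    - [0.3,0,0,0,0,0,0]
    - [0.3,0,0,0,0,0,0]
    - [0.3,0,0,0,0,0,0]
  force: 25

```text
time_s: 6.15
ee_pos: [0.557, 0.0846, 0.0668]
eef_rot: [3.141, 0.0, 1.7]
force: [-0.0, 0.7, 3.4]
grip_width: 0.0557
grip_force: 25.0
```

Request:
move_arm:
  increments:
    - [0.3,0,0,-0.2,0,0,0]
    - [0.3,0,0,-0.5,0,0,0]
    - [0.3,0,0,-0.5,0,0,0]
    - [0.3,0,0,-0.5,0,0,0]
    - [0.3,0,0,-0.5,0,0,0]
    - [0.3,0,0,-0.4,0,0,0]
    - [0.3,0,0,-0.18,0,0,0]
    - [0.3,0.33,0.09,0,0,0,0]
    - [0.3,0.6,0.17,0,0,0,0]
    - [0.3,0.6,0.17,0,0,0,0]
    - [0.3,0.6,0.17,0,0,0,0]
    - [0.3,0.6,0.17,0,0,0,0]
    - [0.3,0.6,0.17,0,0,0,0]
    - [0.3,0.6,0.17,0,0,0,0]
    - [0.3,0.4,0.1,0,0,0,0]
    - [0.3,0.3,0.08,0,0,0,0]
    - [0.3,0,0,0,0,0,0]
    - [0.3,0,0,0,0,0,0]

```text
time_s: 7.95
ee_pos: [0.5905, 0.3227, 0.2042]
eef_rot: [-3.14, 0.001, 1.7]
force: [0.1, 0.6, -3.1]
grip_width: 0.0559
grip_force: 25.0
```

Request:
move_arm:
  increments:
    - [0.3,0,0,0.3,0,0,0]
    - [0.3,0,0,0.5,0,0,0]
    - [0.3,0,0,0.5,0,0,0]
    - [0.3,0,0,0.5,0,0,0]
    - [0.3,0,0,0.5,0,0,0]
    - [0.3,0,0,0.3,0,0,0]
    - [0.3,0,0,0.2,0,0,0]
    - [0.3,0,0,0.1,0,0,0]
    - [0.3,0,0,0.09,0,0,0]
    - [0.3,0,0,0,0,0,0]
    - [0.3,0,0,0,0,0,0]

```text
time_s: 9.05
ee_pos: [0.5913, 0.3227, 0.0567]
eef_rot: [3.141, -0.0, 1.7]
force: [0.2, 0.0, -2.5]
grip_width: 0.0553
grip_force: 25.0
```

Request:
move_arm:
  increments:
    - [0.3,0,0,0.03,0,0,0]
    - [0.3,0,0,0,0,0,0]
    - [0.85,0,0,0,0,0,0]
    - [0.85,0,0,0,0,0,0]
    - [0.85,0,0,0,0,0,0]
    - [0.85,0,0,0,0,0,0]
    - [0.85,0,0,-0.3,0,0,0]
    - [0.85,0,0,-0.5,0,0,0]
    - [0.85,0,0,-0.5,0,0,0]
    - [0.85,0,0,-0.5,0,0,0]
    - [0.85,0,0,-0.5,0,0,0]
    - [0.85,0,0,-0.5,0,0,0]
    - [0.85,0,0,-0.18,0,0,0]

```text
time_s: 10.35
ee_pos: [0.5916, 0.3229, 0.2075]
eef_rot: [3.137, -0.002, 1.7]
force: [-0.6, -0.0, 0.0]
grip_width: 0.0799
grip_force: 0.0
```

Request:
move_arm:
  increments:
    - [1,-0.37,-0.06,0,0,0,0]
    - [1,-0.6,-0.12,0,0,0,0]
    - [1,-0.6,-0.12,0,0,0,0]
    - [1,-0.6,-0.12,0,0,0,0]
    - [1,-0.6,-0.12,0,0,0,0]
    - [1,-0.6,-0.12,0,0,0,0]
    - [1,-0.6,-0.12,0,0,0,0]
    - [1,-0.6,-0.12,0,0,0,0]
    - [1,-0.6,-0.12,0,0,0,0]
    - [1,-0.6,-0.12,0,0,0,0]
    - [1,-0.4,-0.07,0,0,0,0]
    - [1,-0.2,-0.02,0,0,0,0]
    - [1,0,0,0,0,0,0]
    - [1,0,0,0,0,0,0]

```text
time_s: 11.75
ee_pos: [0.571, -0.0006, 0.2034]
eef_rot: [-3.142, -0.0, 1.7]
force: [-0.3, 0.5, -0.2]
grip_width: 0.094
grip_force: 0.0
```

Request:
move_arm:
  increments:
    - [1,0,0,0.4,0,0,0]
    - [1,0,0,0.5,0,0,0]
    - [1,0,0,0.5,0,0,0]
    - [1,0,0,0.5,0,0,0]
    - [1,0,0,0.5,0,0,0]
    - [1,0,0,0.34,0,0,0]
    - [1,0,0,0,0,0,0]
    - [0.3,0,0,0,0,0,0]
    - [0.3,0,0,0,0,0,0]
    - [0.3,0,0,0,0,0,0]
    - [0.3,0,0,0,0,0,0]
    - [0.3,0,0,0,0,0,0]
    - [0.3,0,0,0,0,0,0]

```text
time_s: 13.05
ee_pos: [0.5712, -0.0013, 0.0668]
eef_rot: [3.141, 0.0, 1.7]
force: [0.2, -0.2, 1.3]
grip_width: 0.0554
grip_force: 25.0
```

Request:
move_arm:
  increments:
    - [0.3,0,0,-0.2,0,0,0]
    - [0.3,0,0,-0.5,0,0,0]
    - [0.3,0,0,-0.5,0,0,0]
    - [0.3,0,0,-0.5,0,0,0]
    - [0.3,0,0,-0.5,0,0,0]
    - [0.3,0,0,-0.4,0,0,0]
    - [0.3,0,0,-0.18,0,0,0]
    - [0.3,0.36,-0.055,0,0,0,0]
    - [0.3,0.6,-0.075,0,0,0,0]
    - [0.3,0.6,-0.075,0,0,0,0]
    - [0.3,0.6,-0.075,0,0,0,0]
    - [0.3,0.6,-0.075,0,0,0,0]
    - [0.3,0.6,-0.075,0,0,0,0]
    - [0.3,0.6,-0.075,0,0,0,0]
    - [0.3,0.6,-0.075,0,0,0,0]
    - [0.3,0.6,-0.075,0,0,0,0]
    - [0.3,0.6,-0.075,0,0,0,0]
    - [0.3,0.5,-0.045,0,0,0,0]
    - [0.3,0,0,0,0,0,0]
    - [0.3,0,0,0,0,0,0]

```text
time_s: 15.05
ee_pos: [0.4919, 0.3041, 0.2049]
eef_rot: [-3.14, 0.001, 1.701]
force: [0.3, 0.3, -3.3]
grip_width: 0.0558
grip_force: 25.0
```

Request:
move_arm:
  increments:
    - [0.3,0,0,0.3,0,0,0]
    - [0.3,0,0,0.5,0,0,0]
    - [0.3,0,0,0.5,0,0,0]
    - [0.3,0,0,0.5,0,0,0]
    - [0.3,0,0,0.5,0,0,0]
    - [0.3,0,0,0.3,0,0,0]
    - [0.3,0,0,0.2,0,0,0]
    - [0.3,0,0,0.1,0,0,0]
    - [0.3,0,0,0.09,0,0,0]
    - [0.3,0,0,0,0,0,0]
    - [0.3,0,0,0,0,0,0]

```text
time_s: 16.15
ee_pos: [0.4926, 0.3043, 0.0566]
eef_rot: [3.141, -0.0, 1.7]
force: [0.2, -0.2, -3.3]
grip_width: 0.0558
grip_force: 25.0
```

Request:
move_arm:
  increments:
    - [0.3,0,0,0.03,0,0,0]
    - [0.3,0,0,0,0,0,0]
    - [0.85,0,0,0,0,0,0]
    - [0.85,0,0,0,0,0,0]
    - [0.85,0,0,0,0,0,0]
    - [0.85,0,0,0,0,0,0]
    - [0.85,0,0,-0.3,0,0,0]
    - [0.85,0,0,-0.5,0,0,0]
    - [0.85,0,0,-0.5,0,0,0]
    - [0.85,0,0,-0.5,0,0,0]
    - [0.85,0,0,-0.5,0,0,0]
    - [0.85,0,0,-0.5,0,0,0]
    - [0.85,0,0,-0.18,0,0,0]

```text
time_s: 17.45
ee_pos: [0.4929, 0.3045, 0.2071]
eef_rot: [3.137, -0.002, 1.7]
force: [0.5, 0.2, -1.1]
grip_width: 0.08
grip_force: 0.0
```

Request:
move_arm:
  increments:
    - [1,-0.34,0.03,0,0,0,0]
    - [1,-0.6,0.06,0,0,0,0]
    - [1,-0.6,0.06,0,0,0,0]
    - [1,-0.6,0.06,0,0,0,0]
    - [1,-0.6,0.06,0,0,0,0]
    - [1,-0.6,0.06,0,0,0,0]
    - [1,-0.6,0.06,0,0,0,0]
    - [1,-0.6,0.06,0,0,0,0]
    - [1,-0.6,0.06,0,0,0,0]
    - [1,-0.6,0.06,0,0,0,0]
    - [1,-0.6,0.06,0,0,0,0]
    - [1,-0.6,0.06,0,0,0,0]
    - [1,-0.6,0.06,0,0,0,0]
    - [1,-0.45,0.05,0,0,0,0]
    - [1,0,0,0,0,0,0]
    - [1,0,0,0,0,0,0]

```text
time_s: 19.05
ee_pos: [0.5827, -0.0873, 0.2025]
eef_rot: [-3.14, -0.001, 1.699]
force: [1.0, 0.7, -0.5]
grip_width: 0.0941
grip_force: 0.0
```

Request:
move_arm:
  increments:
    - [1,0,0,0.4,0,0,0]
    - [1,0,0,0.5,0,0,0]
    - [1,0,0,0.5,0,0,0]
    - [1,0,0,0.5,0,0,0]
    - [1,0,0,0.5,0,0,0]
    - [1,0,0,0.34,0,0,0]
    - [1,0,0,0,0,0,0]
    - [0.3,0,0,0,0,0,0]
    - [0.3,0,0,0,0,0,0]
    - [0.3,0,0,0,0,0,0]
    - [0.3,0,0,0,0,0,0]
    - [0.3,0,0,0,0,0,0]
    - [0.3,0,0,0,0,0,0]

```text
time_s: 20.35
ee_pos: [0.5832, -0.087, 0.0668]
eef_rot: [-3.141, 0.0, 1.7]
force: [-3.5, -0.8, 4.3]
grip_width: 0.0559
grip_force: 25.0
```

Request:
move_arm:
  increments:
    - [0.3,0,0,-0.2,0,0,0]
    - [0.3,0,0,-0.5,0,0,0]
    - [0.3,0,0,-0.5,0,0,0]
    - [0.3,0,0,-0.5,0,0,0]
    - [0.3,0,0,-0.5,0,0,0]
    - [0.3,0,0,-0.4,0,0,0]
    - [0.3,0,0,-0.18,0,0,0]

```text
time_s: 21.05
ee_pos: [0.5838, -0.0869, 0.2078]
eef_rot: [3.139, 0.001, 1.7]
force: [0.1, -0.8, -3.6]
grip_width: 0.0558
grip_force: 25.0
```

Request:
move_arm:
  increments:
    - [0.3,0.265,-0.09,0,0,0,0]
    - [0.3,0.6,-0.2,0,0,0,0]
    - [0.3,0.6,-0.22,0,0,0,0]
    - [0.3,0.6,-0.22,0,0,0,0]
    - [0.3,0.6,-0.22,0,0,0,0]
    - [0.3,0.6,-0.22,0,0,0,0]
    - [0.3,0.6,-0.22,0,0,0,0]
    - [0.3,0.6,-0.22,0,0,0,0]
    - [0.3,0.6,-0.22,0,0,0,0]
    - [0.3,0.6,-0.22,0,0,0,0]
    - [0.3,0.6,-0.22,0,0,0,0]
    - [0.3,0.6,-0.22,0,0,0,0]
    - [0.3,0.6,-0.2,0,0,0,0]
    - [0.3,0.4,-0.1,0,0,0,0]
    - [0.3,0,0,0,0,0,0]
    - [0.3,0,0,0,0,0,0]

```text
time_s: 22.65
ee_pos: [0.3935, 0.2851, 0.2045]
eef_rot: [-3.14, 0.001, 1.701]
force: [-0.1, -0.3, -2.1]
grip_width: 0.0558
grip_force: 25.0
```

Request:
move_arm:
  increments:
    - [0.3,0,0,0.3,0,0,0]
    - [0.3,0,0,0.5,0,0,0]
    - [0.3,0,0,0.5,0,0,0]
    - [0.3,0,0,0.5,0,0,0]
    - [0.3,0,0,0.5,0,0,0]
    - [0.3,0,0,0.3,0,0,0]
    - [0.3,0,0,0.2,0,0,0]
    - [0.3,0,0,0.1,0,0,0]
    - [0.3,0,0,0.09,0,0,0]
    - [0.3,0,0,0,0,0,0]
    - [0.3,0,0,0,0,0,0]

```text
time_s: 23.75
ee_pos: [0.3947, 0.2853, 0.0565]
eef_rot: [3.141, -0.0, 1.7]
force: [0.1, 0.3, -3.2]
grip_width: 0.0558
grip_force: 25.0
```

Request:
move_arm:
  increments:
    - [0.3,0,0,0.03,0,0,0]
    - [0.3,0,0,0,0,0,0]
    - [0.85,0,0,0,0,0,0]
    - [0.85,0,0,0,0,0,0]
    - [0.85,0,0,0,0,0,0]
    - [0.85,0,0,0,0,0,0]
    - [0.85,0,0,-0.3,0,0,0]
    - [0.85,0,0,-0.5,0,0,0]
    - [0.85,0,0,-0.5,0,0,0]
    - [0.85,0,0,-0.5,0,0,0]
    - [0.85,0,0,-0.5,0,0,0]
    - [0.85,0,0,-0.5,0,0,0]
    - [0.85,0,0,-0.18,0,0,0]

```text
time_s: 25.05
ee_pos: [0.395, 0.2855, 0.2057]
eef_rot: [3.139, -0.001, 1.7]
force: [0.0, -0.2, 0.2]
grip_width: 0.0798
grip_force: 0.0
```

Request:
move_arm:
  increments:
    - [1,-0.31,0.21,0,0,0,0]
    - [1,-0.6,0.44,0,0,0,0]
    - [1,-0.6,0.44,0,0,0,0]
    - [1,-0.6,0.44,0,0,0,0]
    - [1,-0.6,0.44,0,0,0,0]
    - [1,-0.6,0.44,0,0,0,0]
    - [1,-0.6,0.44,0,0,0,0]
    - [1,-0.6,0.44,0,0,0,0]
    - [1,-0.6,0.44,0,0,0,0]
    - [1,-0.6,0.44,0,0,0,0]
    - [1,-0.4,0.2,0,0,0,0]
    - [1,0,0,0,0,0,0]
    - [1,0,0,0,0,0,0]

```text
time_s: 26.35
ee_pos: [0.65, 0.0104, 0.2023]
eef_rot: [-3.14, -0.0, 1.699]
force: [-0.9, 0.0, 0.1]
grip_width: 0.0941
grip_force: 0.0
```

```bash
python3 - <<'E'
from h import *
c,o=wrist();cv2.imwrite("pics/w3.png",c["color"]);print(o["ee_pos"],o["eef_rot"])
t=ctrl.camera("top");s=ctrl.camera("scene")
for k in(c,t):
 for n,z in(("blue_tile_centre",.042),("red_disc",.016),("yellow_disc",.016),("green_disc",.016)):
  for d in ctrl.cut_out(n,k)[:1]:
    q=np.array([ray(k,u,v,z) for v,u in np.argwhere(d["mask"])],np.float32)
    print(n,d["conf"],q.mean(0),cv2.minAreaRect(q))
for u,v in((393,230),(440,223),(447,248),(398,255)): print(ray(t,u,v,.008))
cv2.imwrite("pics/s3.png",s["color"])
E
```

```text
[0.65000185 0.01042392 0.20233008] [-3.14009874e+00 -4.41049224e-04  1.69929244e+00]
blue_tile_centre 0.64 [0.65426284 0.01170541] ((0.6544194221496582, 0.00997810810804367), (0.02988315001130104, 0.09283407777547836), 4.309096813201904)
red_disc 0.86 [0.55897444 0.08698965] ((0.5587915182113647, 0.08588054776191711), (0.07854986935853958, 0.07908779382705688), 5.541164875030518)
yellow_disc 0.96 [0.57145214 0.00130862] ((0.5710042715072632, 0.0003322586417198181), (0.07894106954336166, 0.07895388454198837), 18.070762634277344)
green_disc 0.63 [ 0.58881706 -0.08302499] ((0.5878783464431763, -0.08352568745613098), (0.06934142112731934, 0.07899627089500427), 21.670318603515625)
green_disc 0.72 [ 0.583047   -0.10886175] ((0.5835436582565308, -0.11072622984647751), (0.06822875887155533, 0.03378257527947426), 9.378804206848145)
[ 0.52328409 -0.26027407]
[ 0.53665242 -0.36542651]
[ 0.48127049 -0.37710776]
[ 0.46828275 -0.26825848]
```

View pics/w3.png

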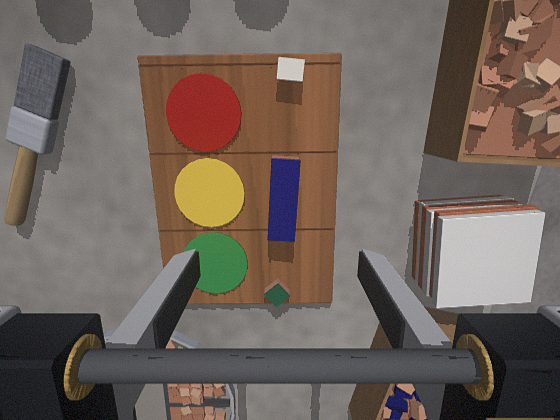

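View pics/s3.png

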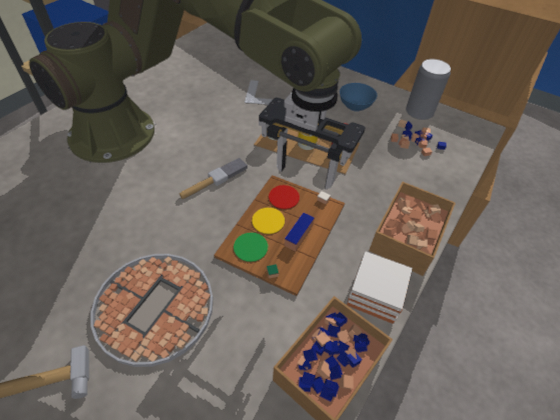

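Request:
move_arm:
  increments:
    - [1,0,0.08,0,0,0,0.054]
    - [1,0,0,0.4,0,0,0]
    - [1,0,0,0.5,0,0,0]
    - [1,0,0,0.5,0,0,0]
    - [1,0,0,0.5,0,0,0]
    - [1,0,0,0.5,0,0,0]
    - [1,0,0,0.5,0,0,0]
    - [1,0,0,0.3,0,0,0]
    - [1,0,0,0.2,0,0,0]
    - [1,0,0,0.1,0,0,0]
    - [1,0,0,0,0,0,0]
    - [1,0,0,0,0,0,0]
  force: 25

```text
time_s: 28.1
ee_pos: [0.6549, 0.0108, 0.0294]
eef_rot: [3.14, 0.0, 1.646]
force: [0.6, -0.5, 0.1]
grip_width: 0.0937
grip_force: 0.0
```

Request:
move_arm:
  increments:
    - [0.1,0,0,0,0,0,0]
    - [0.1,0,0,0,0,0,0]
    - [0.1,0,0,0,0,0,0]
    - [0.1,0,0,0,0,0,0]
    - [0.1,0,0,0,0,0,0]
    - [0.1,0,0,0,0,0,0]
    - [0.1,0,0,0,0,0,0]
    - [0.1,0,0,0,0,0,0]
    - [0.1,0,0,0,0,0,0]
    - [0.1,0,0,0,0,0,0]

```text
time_s: 29.1
ee_pos: [0.6544, 0.0108, 0.0284]
eef_rot: [3.142, -0.0, 1.646]
force: [-0.4, 0.3, -0.5]
grip_width: 0.0297
grip_force: 25.0
```

Request:
move_arm:
  increments:
    - [0.1,0,0,-0.2,0,0,0]
    - [0.1,0,0,-0.5,0,0,0]
    - [0.1,0,0,-0.5,0,0,0]
    - [0.1,0,0,-0.5,0,0,0]
    - [0.1,0,0,-0.5,0,0,0]
    - [0.1,0,0,-0.5,0,0,0]
    - [0.1,0,0,-0.4,0,0,0]
    - [0.1,0,0,-0.3,0,0,0]
    - [0.1,0,0,0,0,0,0]

```text
time_s: 30.0
ee_pos: [0.655, 0.0108, 0.2009]
eef_rot: [3.138, 0.0, 1.646]
force: [0.3, 0.3, -1.3]
grip_width: 0.03
grip_force: 25.0
```

Request:
move_arm:
  increments:
    - [0.1,-0.3,-0.13,0,0,0,0]
    - [0.1,-0.6,-0.27,0,0,0,0]
    - [0.1,-0.6,-0.27,0,0,0,0]
    - [0.1,-0.6,-0.27,0,0,0,0]
    - [0.1,-0.6,-0.27,0,0,0,0]
    - [0.1,-0.6,-0.27,0,0,0,0]
    - [0.1,-0.6,-0.27,0,0,0,0]
    - [0.1,-0.6,-0.27,0,0,0,0]
    - [0.1,-0.6,-0.27,0,0,0,0]
    - [0.1,-0.6,-0.27,0,0,0,0]
    - [0.1,-0.6,-0.27,0,0,0,0]
    - [0.1,-0.6,-0.27,0,0,0,0]
    - [0.1,-0.6,-0.27,0,0,0,0]
    - [0.1,-0.6,-0.27,0,0,0,0]
    - [0.1,-0.26,-0.03,0,0,0,0]
    - [0.1,0,0,0,0,0,-0.048]
    - [0.1,0,0,0,0,0,0]
    - [0.1,0,0,0,0,0,0]

```text
time_s: 31.8
ee_pos: [0.5026, -0.4193, 0.1978]
eef_rot: [-3.141, -0.001, 1.693]
force: [0.1, -0.8, -1.1]
grip_width: 0.0295
grip_force: 25.0
```

```bash
python3 - <<'E'
from h import *
c,o=wrist();cv2.imwrite("pics/w4.png",c["color"]);print(o["ee_pos"],o["eef_rot"])
hsv=cv2.cvtColor(c["color"],cv2.COLOR_BGR2HSV)
for z in (.002,.01):
    P=np.linalg.inv(c["pose"]);q=c["K"]@(P[:3,:3]@np.array([.5024,-.318,z])+P[:3,3]);print((q[:2]/q[2]).round())
d=ctrl.cut_out("blue_tile_centre",c)
for k in d[:1]:
    q=np.array([ray(c,u,v,o["ee_pos"][2]+.0136) for v,u in np.argwhere(k["mask"])],np.float32);print(k["conf"],cv2.minAreaRect(q))
E
```

```text
[ 0.50259406 -0.4193462   0.19776405] [-3.14093749e+00 -9.06213995e-04  1.69290904e+00]
[290. 100.]
[291.  99.]
0.97 ((0.5020027756690979, -0.41866394877433777), (0.03071533516049385, 0.0950721800327301), 7.320752143859863)
```

View pics/w4.png

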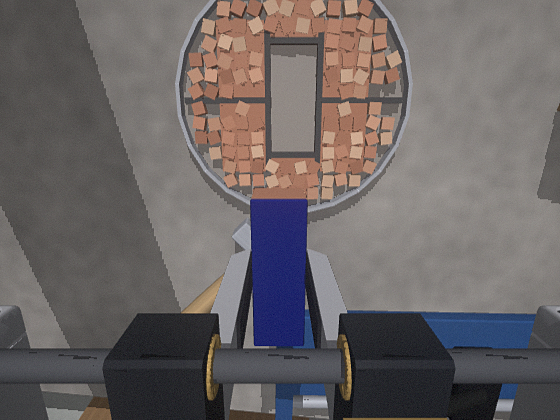

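```bash
python3 - <<'E'
from h import *
c,o=wrist()
q=np.array([ray(c,u,v,.003) for u,v in((272,44),(317,44),(318,153),(272,153))],np.float32);print(q,q.mean(0),cv2.minAreaRect(q),tool(o,q.mean(0)),o["ee_pos"])
E
```

```text
[[ 0.4767021  -0.2668537 ]
 [ 0.5225091  -0.261138  ]
 [ 0.54097176 -0.37020478]
 [ 0.48978013 -0.37659618]] [ 0.50749075 -0.31869817] ((0.5085299015045166, -0.31856757402420044), (0.051589079201221466, 0.11051727086305618), 7.116698741912842) [1.985e+00 3.390e-01 1.000e-03] [ 0.50281726 -0.4192904   0.19820474]
```

Request:
move_arm:
  increments:
    - [0.1,0.4,0.06,0,0,0,0]
    - [0.1,0.5,0.08,0,0,0,0]
    - [0.1,0.5,0.08,0,0,0,0]
    - [0.1,0.4,0.06,0,0,0,0]
    - [0.1,0.185,0.03,0,0,0,0]
    - [0.1,0,0,0.35,0,0,0]
    - [0.1,0,0,0.5,0,0,0]
    - [0.1,0,0,0.5,0,0,0]
    - [0.1,0,0,0.5,0,0,0]
    - [0.1,0,0,0.5,0,0,0]
    - [0.1,0,0,0.4,0,0,0]
    - [0.1,0,0,0.2,0,0,0]
    - [0.1,0,0,0,0,0,0]
    - [0.1,0,0,0,0,0,0]

```text
time_s: 33.35
ee_pos: [0.5063, -0.3198, 0.0518]
eef_rot: [3.141, 0.001, 1.694]
force: [0.2, -0.7, -2.3]
grip_width: 0.0302
grip_force: 25.0
```

```bash
python3 - <<'E'
from h import *
c,o=wrist();s=ctrl.camera("scene");print(o["ee_pos"],o["eef_rot"])
cv2.imwrite("pics/w5.png",np.hstack([c["color"][60:360,130:430],cv2.resize(s["color"][240:390,80:230],None,fx=2,fy=2)]))
E
```

```text
[ 0.50628492 -0.31975135  0.05184749] [3.14080661e+00 7.62710221e-04 1.69369216e+00]
```

View pics/w5.png

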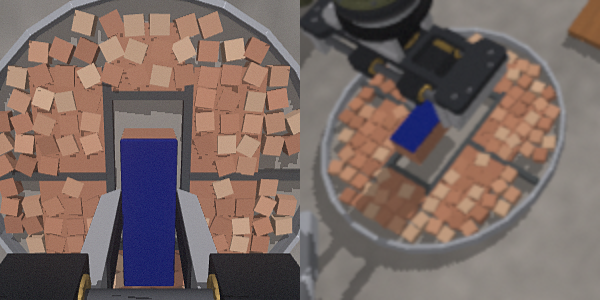

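Request:
move_arm:
  increments:
    - [0.1,0,0,0.2,0,0,0]
    - [0.1,0,0,0.2,0,0,0]
    - [0.1,0,0,0.15,0,0,0]
    - [0.1,0,0,0.07,0,0,0]
    - [0.1,0,0,0.03,0,0,0]
    - [0.1,0,0,0,0,0,0]
    - [0.1,0,0,0,0,0,0]

```text
time_s: 34.15
ee_pos: [0.506, -0.3194, 0.0184]
eef_rot: [3.141, 0.0, 1.694]
force: [-0.1, -0.3, -1.3]
grip_width: 0.0299
grip_force: 25.0
```

Request:
move_arm:
  increments:
    - [0.55,0,0,0,0,0,0]
    - [0.55,0,0,0,0,0,0]
    - [0.55,0,0,0,0,0,0]
    - [0.55,0,0,0,0,0,0]
    - [0.55,0,0,-0.2,0,0,0]
    - [0.55,0,0,-0.5,0,0,0]
    - [0.55,0,0,-0.5,0,0,0]
    - [0.55,0,0,-0.5,0,0,0]
    - [0.55,0,0,-0.5,0,0,0]
    - [0.55,0,0,-0.5,0,0,0]
    - [0.55,0,0,-0.5,0,0,0]
    - [0.55,0,0,-0.5,0,0,0]
    - [0.55,0,0,0,0,0,0]

```text
time_s: 35.45
ee_pos: [0.5068, -0.32, 0.2078]
eef_rot: [3.137, 0.004, 1.694]
force: [0.4, 1.0, 0.1]
grip_width: 0.0517
grip_force: 0.0
```

```bash
python3 - <<'E'
from h import *
c,o=wrist();s=ctrl.camera("scene");print(o["ee_pos"],o["eef_rot"])
d=ctrl.cut_out("blue_tile_centre",c)
for k in d[:1]:
    q=np.array([ray(c,u,v,.032) for v,u in np.argwhere(k["mask"])],np.float32);print(k["conf"],cv2.minAreaRect(q))
cv2.imwrite("pics/w6.png",np.hstack([c["color"][100:400,130:430],s["color"][90:390,80:380]]))
print(tool(o,(.591,.323)))
E
```

```text
[ 0.50682803 -0.319992    0.20782229] [3.1370146  0.00420826 1.69383414]
0.59 ((0.5061319470405579, -0.32124683260917664), (0.03039836511015892, 0.09282233566045761), 7.1373772621154785)
[12.556  3.249 -0.038]
```

View pics/w6.png

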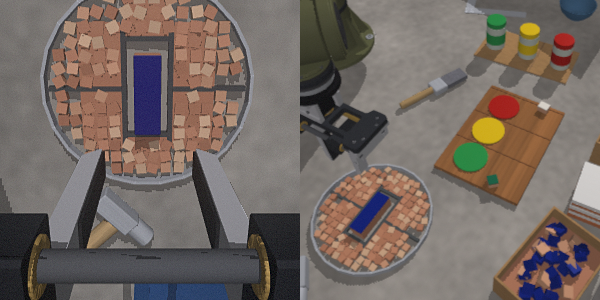

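Request:
move_arm:
  increments:
    - [1,0.3,-0.02,0,0,0,0]
    - [1,0.66,-0.04,0,0,0,0]
    - [1,0.66,-0.04,0,0,0,0]
    - [1,0.66,-0.04,0,0,0,0]
    - [1,0.66,-0.04,0,0,0,0]
    - [1,0.66,-0.04,0,0,0,0]
    - [1,0.66,-0.04,0,0,0,0]
    - [1,0.66,-0.04,0,0,0,0]
    - [1,0.66,-0.04,0,0,0,0]
    - [1,0.66,-0.04,0,0,0,0]
    - [1,0.66,-0.04,0,0,0,0]
    - [1,0.66,-0.04,0,0,0,0]
    - [1,0.66,-0.04,0,0,0,0]
    - [1,0.66,-0.04,0,0,0,0]
    - [1,0.66,-0.04,0,0,0,0]
    - [1,0.66,-0.04,0,0,0,0]
    - [1,0.66,-0.04,0,0,0,0]
    - [1,0.66,-0.04,0,0,0,0]
    - [1,0.66,-0.04,0,0,0,0]
    - [1,0.11,0,0,0,0,0]

```text
time_s: 37.6
ee_pos: [0.3926, 0.288, 0.2022]
eef_rot: [-3.14, 0.001, 1.696]
force: [0.5, -0.2, -0.9]
grip_width: 0.094
grip_force: 0.0
```

Request:
move_arm:
  increments:
    - [1,0,0,0,0,0,0]
    - [1,0,0,0,0,0,0]

```text
time_s: 37.8
ee_pos: [0.3938, 0.2851, 0.2029]
eef_rot: [-3.141, 0.001, 1.693]
force: [-0.1, -0.6, 0.6]
grip_width: 0.0942
grip_force: 0.0
```

```bash
python3 - <<'E'
from h import *
c,o=wrist();print(o["ee_pos"],o["eef_rot"],tool(o,(.3947,.2853)))
cv2.imwrite("pics/w7.png",c["color"])
E
```

```text
[0.39378089 0.28512337 0.2029053 ] [-3.14062964e+00  6.20650675e-04  1.69345768e+00] [ 0.001  0.019 -0.   ]
```

View pics/w7.png

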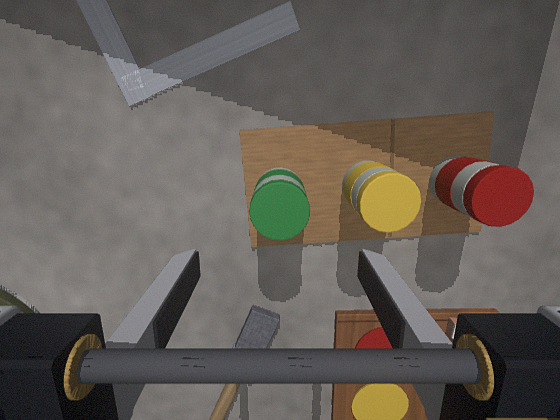

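Request:
move_arm:
  increments:
    - [0.9,0,0,0.4,0,0,0]
    - [0.9,0,0,0.5,0,0,0]
    - [0.9,0,0,0.5,0,0,0]
    - [0.9,0,0,0.5,0,0,0]
    - [0.9,0,0,0.5,0,0,0]
    - [0.9,0,0,0.34,0,0,0]
    - [0.9,0,0,0.2,0,0,0]
    - [0.9,0,0,0,0,0,0]
    - [0.3,0,0,0,0,0,0]
    - [0.3,0,0,0,0,0,0]
    - [0.3,0,0,0,0,0,0]
    - [0.3,0,0,0,0,0,0]
    - [0.3,0,0,0,0,0,0]
    - [0.3,0,0,0,0,0,0]

```text
time_s: 39.25
ee_pos: [0.394, 0.2861, 0.0569]
eef_rot: [3.141, -0.0, 1.694]
force: [0.9, -0.1, 6.5]
grip_width: 0.0557
grip_force: 25.0
```

Request:
move_arm:
  increments:
    - [0.3,0,0,-0.2,0,0,0]
    - [0.3,0,0,-0.5,0,0,0]
    - [0.3,0,0,-0.5,0,0,0]
    - [0.3,0,0,-0.5,0,0,0]
    - [0.3,0,0,-0.5,0,0,0]
    - [0.3,0,0,-0.5,0,0,0]
    - [0.3,0,0,-0.3,0,0,0]
    - [0.3,0,0,0,0,0,0]

```text
time_s: 40.05
ee_pos: [0.3942, 0.2863, 0.2085]
eef_rot: [3.139, -0.001, 1.694]
force: [-0.0, -0.7, -3.5]
grip_width: 0.0561
grip_force: 25.0
```

Request:
move_arm:
  increments:
    - [0.3,-0.26,0.09,0,0,0,0]
    - [0.3,-0.6,0.22,0,0,0,0]
    - [0.3,-0.6,0.22,0,0,0,0]
    - [0.3,-0.6,0.22,0,0,0,0]
    - [0.3,-0.6,0.22,0,0,0,0]
    - [0.3,-0.6,0.22,0,0,0,0]
    - [0.3,-0.6,0.22,0,0,0,0]
    - [0.3,-0.6,0.22,0,0,0,0]
    - [0.3,-0.6,0.22,0,0,0,0]
    - [0.3,-0.6,0.22,0,0,0,0]
    - [0.3,-0.6,0.22,0,0,0,0]
    - [0.3,-0.6,0.22,0,0,0,0]
    - [0.3,-0.6,0.22,0,0,0,0]
    - [0.3,-0.4,0.105,0,0,0,0]
    - [0.3,0,0,0,0,0,0]
    - [0.3,0,0,0,0,0,0]

```text
time_s: 41.65
ee_pos: [0.582, -0.0872, 0.2051]
eef_rot: [-3.139, -0.001, 1.693]
force: [-0.5, 0.4, -2.7]
grip_width: 0.0556
grip_force: 25.0
```

Request:
move_arm:
  increments:
    - [0.3,0,0,0.3,0,0,0]
    - [0.3,0,0,0.5,0,0,0]
    - [0.3,0,0,0.5,0,0,0]
    - [0.3,0,0,0.5,0,0,0]
    - [0.3,0,0,0.4,0,0,0]
    - [0.3,0,0,0.25,0,0,0]
    - [0.3,0,0,0.1,0,0,0]
    - [0.3,0,0,0.05,0,0,0]
    - [0.3,0,0,0,0,0,0]
    - [0.3,0,0,0,0,0,0]

```text
time_s: 42.65
ee_pos: [0.5831, -0.0867, 0.0773]
eef_rot: [3.14, 0.0, 1.694]
force: [-0.5, -0.5, -2.5]
grip_width: 0.056
grip_force: 25.0
```

Request:
move_arm:
  increments:
    - [0.3,0,0,0.1,0,0,0]
    - [0.3,0,0,0.06,0,0,0]
    - [0.3,0,0,0,0,0,0]
    - [0.3,0,0,0,0,0,0]
    - [0.85,0,0,0,0,0,0]
    - [0.85,0,0,0,0,0,0]
    - [0.85,0,0,0,0,0,0]
    - [0.85,0,0,0,0,0,0]
    - [0.85,0,0,-0.25,0,0,0]
    - [0.85,0,0,-0.5,0,0,0]
    - [0.85,0,0,-0.5,0,0,0]
    - [0.85,0,0,-0.5,0,0,0]
    - [0.85,0,0,-0.5,0,0,0]
    - [0.85,0,0,-0.5,0,0,0]
    - [0.85,0,0,0,0,0,0]

```text
time_s: 44.15
ee_pos: [0.5838, -0.0869, 0.2105]
eef_rot: [3.136, 0.002, 1.694]
force: [0.6, 0.2, -0.3]
grip_width: 0.08
grip_force: 0.0
```

Request:
move_arm:
  increments:
    - [0.9,0.34,-0.035,0,0,0,0]
    - [0.9,0.6,-0.06,0,0,0,0]
    - [0.9,0.6,-0.06,0,0,0,0]
    - [0.9,0.6,-0.06,0,0,0,0]
    - [0.9,0.6,-0.06,0,0,0,0]
    - [0.9,0.6,-0.06,0,0,0,0]
    - [0.9,0.6,-0.06,0,0,0,0]
    - [0.9,0.6,-0.06,0,0,0,0]
    - [0.9,0.6,-0.06,0,0,0,0]
    - [0.9,0.6,-0.06,0,0,0,0]
    - [0.9,0.6,-0.06,0,0,0,0]
    - [0.9,0.6,-0.06,0,0,0,0]
    - [0.9,0.6,-0.06,0,0,0,0]
    - [0.9,0.45,-0.08,0,0,0,0]
    - [0.9,0,0,0,0,0,0]
    - [0.9,0,0,0,0,0,0]

```text
time_s: 45.75
ee_pos: [0.4915, 0.3049, 0.2052]
eef_rot: [-3.14, 0.001, 1.695]
force: [1.5, -0.7, -1.0]
grip_width: 0.0847
grip_force: 0.0
```

Request:
move_arm:
  increments:
    - [0.9,0,0,0.4,0,0,0]
    - [0.9,0,0,0.5,0,0,0]
    - [0.9,0,0,0.5,0,0,0]
    - [0.9,0,0,0.5,0,0,0]
    - [0.9,0,0,0.5,0,0,0]
    - [0.9,0,0,0.36,0,0,0]
    - [0.9,0,0,0.2,0,0,0]
    - [0.9,0,0,0,0,0,0]
    - [0.3,0,0,0,0,0,0]
    - [0.3,0,0,0,0,0,0]
    - [0.3,0,0,0,0,0,0]
    - [0.3,0,0,0,0,0,0]
    - [0.3,0,0,0,0,0,0]
    - [0.3,0,0,0,0,0,0]

```text
time_s: 47.15
ee_pos: [0.4925, 0.3048, 0.0585]
eef_rot: [3.141, -0.0, 1.694]
force: [0.2, -1.0, 5.3]
grip_width: 0.0557
grip_force: 25.0
```

Request:
move_arm:
  increments:
    - [0.3,0,0,-0.2,0,0,0]
    - [0.3,0,0,-0.5,0,0,0]
    - [0.3,0,0,-0.5,0,0,0]
    - [0.3,0,0,-0.5,0,0,0]
    - [0.3,0,0,-0.5,0,0,0]
    - [0.3,0,0,-0.5,0,0,0]
    - [0.3,0,0,-0.3,0,0,0]
    - [0.3,0,0,0,0,0,0]

```text
time_s: 47.95
ee_pos: [0.4926, 0.3049, 0.2102]
eef_rot: [3.139, -0.001, 1.694]
force: [0.6, -0.1, -2.9]
grip_width: 0.0557
grip_force: 25.0
```

Request:
move_arm:
  increments:
    - [0.3,-0.34,0.04,0,0,0,0]
    - [0.3,-0.6,0.08,0,0,0,0]
    - [0.3,-0.6,0.08,0,0,0,0]
    - [0.3,-0.6,0.08,0,0,0,0]
    - [0.3,-0.6,0.08,0,0,0,0]
    - [0.3,-0.6,0.08,0,0,0,0]
    - [0.3,-0.6,0.08,0,0,0,0]
    - [0.3,-0.6,0.08,0,0,0,0]
    - [0.3,-0.6,0.08,0,0,0,0]
    - [0.3,-0.6,0.08,0,0,0,0]
    - [0.3,-0.5,0.05,0,0,0,0]
    - [0.3,0,0,0,0,0,0]
    - [0.3,0,0,0,0,0,0]

```text
time_s: 49.25
ee_pos: [0.5701, -0.0006, 0.2068]
eef_rot: [-3.14, -0.001, 1.692]
force: [0.7, -0.2, -3.9]
grip_width: 0.0556
grip_force: 25.0
```

Request:
move_arm:
  increments:
    - [0.3,0,0,0.3,0,0,0]
    - [0.3,0,0,0.5,0,0,0]
    - [0.3,0,0,0.5,0,0,0]
    - [0.3,0,0,0.5,0,0,0]
    - [0.3,0,0,0.4,0,0,0]
    - [0.3,0,0,0.25,0,0,0]
    - [0.3,0,0,0.1,0,0,0]
    - [0.3,0,0,0.05,0,0,0]
    - [0.3,0,0,0,0,0,0]
    - [0.3,0,0,0,0,0,0]

```text
time_s: 50.25
ee_pos: [0.5711, 0.0, 0.0788]
eef_rot: [3.14, 0.0, 1.694]
force: [0.9, -0.1, -2.7]
grip_width: 0.056
grip_force: 25.0
```

Request:
move_arm:
  increments:
    - [0.3,0,0,0.1,0,0,0]
    - [0.3,0,0,0.06,0,0,0]
    - [0.3,0,0,0,0,0,0]
    - [0.3,0,0,0,0,0,0]
    - [0.85,0,0,0,0,0,0]
    - [0.85,0,0,0,0,0,0]
    - [0.85,0,0,0,0,0,0]
    - [0.85,0,0,0,0,0,0]
    - [0.85,0,0,-0.25,0,0,0]
    - [0.85,0,0,-0.5,0,0,0]
    - [0.85,0,0,-0.5,0,0,0]
    - [0.85,0,0,-0.5,0,0,0]
    - [0.85,0,0,-0.5,0,0,0]
    - [0.85,0,0,-0.5,0,0,0]
    - [0.85,0,0,0,0,0,0]

```text
time_s: 51.75
ee_pos: [0.5719, -0.0, 0.2119]
eef_rot: [3.135, 0.001, 1.694]
force: [0.7, -0.2, -0.4]
grip_width: 0.0802
grip_force: 0.0
```

Request:
move_arm:
  increments:
    - [0.9,0.36,0.06,0,0,0,0]
    - [0.9,0.6,0.12,0,0,0,0]
    - [0.9,0.6,0.12,0,0,0,0]
    - [0.9,0.6,0.12,0,0,0,0]
    - [0.9,0.6,0.12,0,0,0,0]
    - [0.9,0.6,0.12,0,0,0,0]
    - [0.9,0.6,0.12,0,0,0,0]
    - [0.9,0.6,0.12,0,0,0,0]
    - [0.9,0.6,0.12,0,0,0,0]
    - [0.9,0.6,0.12,0,0,0,0]
    - [0.9,0.6,0.06,0,0,0,0]
    - [0.9,0,0,0,0,0,0]
    - [0.9,0,0,0,0,0,0]

```text
time_s: 53.05
ee_pos: [0.5909, 0.323, 0.207]
eef_rot: [-3.141, 0.0, 1.695]
force: [-0.6, -0.4, 0.4]
grip_width: 0.0849
grip_force: 0.0
```

Request:
move_arm:
  increments:
    - [0.9,0,0,0.4,0,0,0]
    - [0.9,0,0,0.5,0,0,0]
    - [0.9,0,0,0.5,0,0,0]
    - [0.9,0,0,0.5,0,0,0]
    - [0.9,0,0,0.5,0,0,0]
    - [0.9,0,0,0.36,0,0,0]
    - [0.9,0,0,0.2,0,0,0]
    - [0.9,0,0,0,0,0,0]
    - [0.3,0,0,0,0,0,0]
    - [0.3,0,0,0,0,0,0]
    - [0.3,0,0,0,0,0,0]
    - [0.3,0,0,0,0,0,0]
    - [0.3,0,0,0,0,0,0]
    - [0.3,0,0,0,0,0,0]

```text
time_s: 54.45
ee_pos: [0.5915, 0.3231, 0.06]
eef_rot: [3.141, -0.0, 1.694]
force: [-0.1, -0.2, 3.3]
grip_width: 0.0557
grip_force: 25.0
```

Request:
move_arm:
  increments:
    - [0.3,0,0,-0.2,0,0,0]
    - [0.3,0,0,-0.5,0,0,0]
    - [0.3,0,0,-0.5,0,0,0]
    - [0.3,0,0,-0.5,0,0,0]
    - [0.3,0,0,-0.5,0,0,0]
    - [0.3,0,0,-0.5,0,0,0]
    - [0.3,0,0,-0.3,0,0,0]
    - [0.3,0,0,0,0,0,0]
    - [0.3,-0.33,-0.09,0,0,0,0]
    - [0.3,-0.6,-0.16,0,0,0,0]
    - [0.3,-0.6,-0.16,0,0,0,0]
    - [0.3,-0.6,-0.16,0,0,0,0]
    - [0.3,-0.6,-0.16,0,0,0,0]
    - [0.3,-0.6,-0.16,0,0,0,0]
    - [0.3,-0.6,-0.16,0,0,0,0]
    - [0.3,-0.5,-0.14,0,0,0,0]
    - [0.3,-0.2,-0.05,0,0,0,0]
    - [0.3,0,0,0,0,0,0]
    - [0.3,0,0,0,0,0,0]

```text
time_s: 56.35
ee_pos: [0.5581, 0.0863, 0.2089]
eef_rot: [-3.141, -0.0, 1.694]
force: [0.8, -0.4, -2.6]
grip_width: 0.0557
grip_force: 25.0
```

Request:
move_arm:
  increments:
    - [0.3,0,0,0.3,0,0,0]
    - [0.3,0,0,0.5,0,0,0]
    - [0.3,0,0,0.5,0,0,0]
    - [0.3,0,0,0.5,0,0,0]
    - [0.3,0,0,0.4,0,0,0]
    - [0.3,0,0,0.25,0,0,0]
    - [0.3,0,0,0.1,0,0,0]
    - [0.3,0,0,0.05,0,0,0]
    - [0.3,0,0,0,0,0,0]
    - [0.3,0,0,0,0,0,0]

```text
time_s: 57.35
ee_pos: [0.5586, 0.0857, 0.0803]
eef_rot: [3.14, 0.0, 1.694]
force: [-0.0, -0.2, -2.6]
grip_width: 0.0559
grip_force: 25.0
```

Then release, lift, and retreat backwards along the tool x by 100 mm to look.

Request:
move_arm:
  increments:
    - [0.3,0,0,0.1,0,0,0]
    - [0.3,0,0,0.06,0,0,0]
    - [0.3,0,0,0,0,0,0]
    - [0.3,0,0,0,0,0,0]
    - [0.85,0,0,0,0,0,0]
    - [0.85,0,0,0,0,0,0]
    - [0.85,0,0,0,0,0,0]
    - [0.85,0,0,0,0,0,0]
    - [0.85,0,0,-0.25,0,0,0]
    - [0.85,0,0,-0.5,0,0,0]
    - [0.85,0,0,-0.5,0,0,0]
    - [0.85,0,0,-0.5,0,0,0]
    - [0.85,0,0,-0.5,0,0,0]
    - [0.85,0,0,-0.5,0,0,0]
    - [0.85,-0.5,0,0,0,0,0]
    - [0.85,-0.5,0,0,0,0,0]
    - [0.85,-0.5,0,0,0,0,0]
    - [0.85,-0.5,0,0,0,0,0]
    - [0.85,0,0,0,0,0,0]
    - [0.85,0,0,0,0,0,0]

```text
time_s: 59.35
ee_pos: [0.5704, -0.0137, 0.2096]
eef_rot: [3.141, -0.0, 1.693]
force: [0.3, 0.4, 0.8]
grip_width: 0.08
grip_force: 0.0
```

```bash
python3 - <<'E'
from h import *
c,o=wrist();s=ctrl.camera("scene");print(o["ee_pos"],o["time_s"])
P=np.linalg.inv(c["pose"])
def pj(p):
    q=c["K"]@(P[:3,:3]@np.array(p)+P[:3,3]);return (q[:2]/q[2])
im=c["color"].copy();t=np.linspace(0,6.28,60)
for x,y in((.559,.0859),(.571,.0003),(.583,-.086)):
  for z,r,col in((.106,.028,(255,255,0)),(.016,.04,(255,0,255))):
    cv2.polylines(im,[np.int32([pj((x+r*np.cos(k),y+r*np.sin(k),z)) for k in t])],True,col,1)
cv2.imwrite("pics/w8.png",np.hstack([cv2.resize(im[60:360,130:430],(400,400)),cv2.resize(s["color"][120:370,80:330],(400,400))]))
E
```

```text
[ 0.57036783 -0.01367446  0.20957691] 59.35
```

View pics/w8.png

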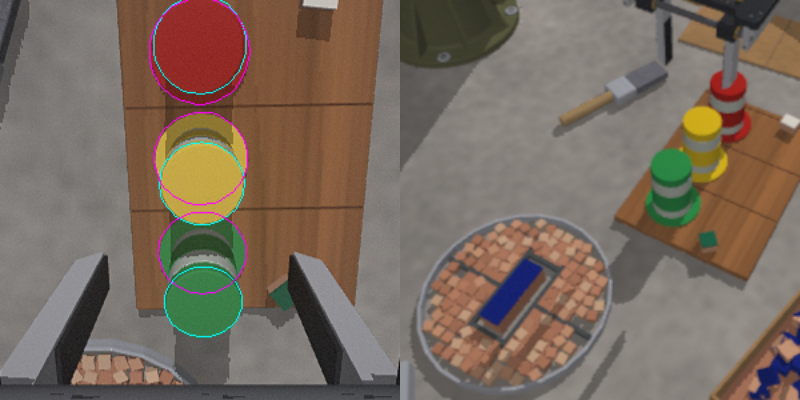

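The overlay shows each pot's lid and disc within about 2 mm of where they should be, and the tile is down in the slot. The gripper is clear of everything, so I'm handing the job in.

```bash
python3 -c "
from station import ctrl
print(ctrl.hand_in())"
```

```text
the job is handed in; nothing more can be done
None
```

I handed the job in at about 59 s of the 139 s limit: the blue tile is in the slot blue side up, each pot stands on the disc of its own colour within about 2 mm by the last camera check, and everything is released; the hand-in returned no verdict.

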